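# Open a washing machine's push-to-open pump flap and unlock the filter

### The arm

A 6-joint arm with a two-finger parallel gripper is mounted at the origin on the work surface. World frame = base frame: x ahead of the robot, y to its left, z up, the work surface at z = 0. Lengths are in m, angles in rad, forces in N, time in s.
With the tool pointing down it reaches from about 0.35 to 0.775 m from the base axis. Payload 7.3 kg.
Tool frame: the origin (TCP) lies on the mounting face of the last link; the fingertips stand 178 mm ahead of it and the grasp point (between the pads) lies 159 mm ahead of it (robot.tcp_to_tips is the distance from the TCP to the fingertips, in m); z points along the fingers, y is the direction in which the jaws open and shut (so a half turn about z gives the same grasp; the last joint's range is limited). The gripper opens to 92 mm and grips with 3 to 60 N. Pads are 19 mm wide; open, the fingers measure 130 mm over their backs; the gripper's body (75 mm by 190 mm) begins 47 mm behind the grasp point.
Start: joints at [-1.441, 0.342, 1.524, -0, 1.275, -0.146], TCP at [0.143, -0.505, 0.405] pointing down, gripper open.
Joint ranges: [-2.53, 2.53], [-0.77, 2.02], [0.04, 2.7], [-1, 4.14], [0.28, 2.66], [-3.11, 3.11]. Speed limits (rad/s): [2.57, 2.57, 3.14, 3.14, 3.14, 3.14].

### API

Orientations are given as [roll, pitch, yaw] about the fixed x, y, z axes, in that order (R = Rz(yaw) Ry(pitch) Rx(roll)).
In Python, from cell import robot, viewer gives the robot as it stands.
- The arm moves only by the shell command python3 -m creep 'ROWS' [OPENING] [FORCE]. ROWS is JSON, a list that holds one entry, the list of rows, each a list of 6 numbers: the shift along the world's x, y, z in mm, then the turn, a rotation vector about the world's x, y, z in degrees. A call has 1 to 5 rows; each row shifts and turns the pose as measured when the row begins; what a row does not reach is not made up. A row lasts 1/12 s, in which the tool goes at most 41.7 mm and 7.16 degrees, less where a joint would pass 70% of its speed; a pose out of reach is approached as far as the arm can. A call with a gripper value outside its range is refused whole. OPENING is the closure, from -1 (fully open) to 1 (shut), set as the call begins (- or left out, the last holds). The fingers move at their own pace and stop on an object; FORCE is the grip in N (left out, the last holds). Time passes only in rows, so rows that do not move let the fingers close. It gives the time, the measured TCP pose, the force and the opening at its end, in the units of the state.
- robot.observe(): the state, without advancing time (a new reading comes with each control period).
- viewer.read_camera(name): name is "scene" or "top"; returns the picture (420x560x3 uint8, blue, green, red); there is no depth.
- viewer.camera_model(name): a dict with "fx", "fy", "cx", "cy" (pixels), "k1" (the pictures are not rectified: a ray, as slopes to the right and down, at radius r is drawn at 1 + k1 r^2 times it, then the intrinsics apply), "pose" (4x4, takes a point from camera to world coordinates). Camera axes: x right, y up, looking along -z (the intrinsics and any distortion apply to the point x, -y, -z); pixel columns grow to the right and rows downward; lengths in m; the calibration is good to about 2 mm. A picture is of the moment at which its call begins. camera_model takes no time and is no camera call.
- robot.hand_in(): hands the job in, once; it reports no verdict.
The state is a dict: "time": time; "qpos": joint angles; "qvel": joint speeds; "joint_efforts": joint torques, N m; "tool_pos": TCP position; "tool_rot": TCP orientation; "contact_force": force on the tool from outside, world axes, zero at the start; "torque": the same for the moment, N m; "opening": finger opening in m.
Only numpy, scipy, OpenCV 4.12 (cv2) and the standard library are available. Lean on these libraries where they do the work, as an engineer would, in place of code of your own. Each camera call takes 0.05 s, during which the arm holds its last target. There are 200 camera calls.

### The job

The washing machine is lying on its back with its front panel up. Press the free edge of the grey pump service flap so that its touch catch lets it pop ajar, swing the flap right back on its hinge until it rests open at its stop, then turn the green pump filter cap behind it anticlockwise as far as it goes to unlock it. Leave the jar, the old pump and the screwdriver lying on the machine where they are.

Things in the scene. Friction and masses are not known exactly. Their poses are not given: they have to be found in the camera images.
- machine: White washing machine, 600 x 850 mm front panel facing up at z = 0. Origin: on the panel, at the centre of the closed service flap. x runs along the panel from the flap's free edge to its hinge (roughly the robot's left), y towards the machine's feet (towards the robot), z up. The panel spans x -130 to 470, y -730 to 120 mm; the drum door (radius 205 mm, 33 mm high) is centred at x 170, y -345 mm
- flap (a joint): Grey plastic flap, 150 x 150 x 5 mm, 0.11 kg, flush with the panel; angle in rad. 0: shut and caught. Free edge pressed 5 mm down (-0.035; bottoms at -0.05; takes 2 to 3 N) frees the catch; let go, a spring lifts it to about 0.3, free edge 40 mm up. Pressed again it springs back there. Left below 1.6 it falls back to ajar; beyond, it falls to its stop at 2.65, leaning over the panel past the hinge
- flap_press (a point): Point on the flap's outer face where it is pressed: centre of the 60 mm dark mark, 132 mm from the hinge line, 17 mm from the free edge. Turns with the flap
- flap_edge (a point): Middle of the flap's free edge, half-way through its 5 mm thickness, 149 mm from the hinge line. Turns with the flap. Once ajar, the flap has no handle: it is lifted with a fingertip under this edge
- flap_hinge (a point): Middle of the flap's hinge line, level with the panel, at machine x = 75 mm; the hinge axis is the machine's y axis
- cap (a joint): Green pump filter cap in the recess behind the flap, turning about the machine's z axis. Angle in rad: 0 fully locked (starts 0 to 0.25), growing anticlockwise seen from above, unlocked at its stop, 1.35; it takes about 0.06 N m and stays where it is left. The recess is 153 x 153 mm, centred on the machine's origin, 56 mm deep
- cap_grip (a point): On the cap's axis, 25 mm below the panel: where to grip the cap's upright bar, 13 mm thick, 58 mm long, standing 33 mm high from 44 mm to 11 mm below the panel on a disc of radius 36 mm. The point's x axis runs along the bar (at joint 0 this is the machine's x), z up
- jar_center (a point): Bystander: glass jar with a blue lid, 52 mm across, 62 mm high, standing on the panel; point half-way up
- pump_center (a point): Bystander: old drain pump, grey and white, 60 mm across, 69 mm high, with a spout reaching 54 mm from its axis, standing on the panel; point half-way up
- screwdriver_grip (a point): Bystander: green-handled screwdriver, 200 mm long, lying on the panel; point in its handle

How it is judged:
By the outcome, as a careful person would: the job done as asked, in the order asked, and still so for the second after the job is handed in, with the robot touching nothing.
It also fails if it takes over 54 s, if anything falls off the work surface, if the arm or the gripper's body presses on something with over 40 N, if the wrist force passes 120 N, or if a joint passes its speed limit or range.

## Working session

There is one attempt and no reset: what is moved stays moved. The work goes in short steps, Python scripts to look and compute and a shell command to move; the robot and the scene stay as the last step left them, time stands still between calls to the robot, and variables do not carry over. Pictures are saved under pics/ and viewed, about 8 in all and at most 12, crops included, and the job is handed in when it is done.

```bash
ls; mkdir -p pics
python3 - <<'E'
from cell import robot, viewer
import cv2
for n in("scene","top"):
    cv2.imwrite(f"pics/{n}0.png",viewer.read_camera(n))
    m=viewer.camera_model(n);print(n,{k:v for k,v in m.items() if k!='pose'});print(m['pose'])
s=robot.observe();print(s)
E
```

```text
pics
scene {'fx': 514.6085334214789, 'fy': 514.6085334214789, 'cx': 274.3895047049766, 'cy': 216.63222838219207, 'k1': 0.007377893867872493}
[[ 0.56156962 -0.66157851  0.4969441   1.11168921]
 [ 0.82741485  0.44542731 -0.34202218 -0.17373747]
 [ 0.00492205  0.60324819  0.79753833  0.81803262]
 [ 0.          0.          0.          1.        ]]
top {'fx': 405.4586648275882, 'fy': 405.4586648275882, 'cx': 274.06355341790425, 'cy': 203.86469783659052, 'k1': -0.10093115492713485}
[[-0.04607829  0.97696125 -0.20838308  0.47046812]
 [-0.99893605 -0.04545859  0.00776445  0.14557192]
 [-0.00188724  0.20851914  0.97801647  0.818757  ]
 [ 0.          0.          0.          1.        ]]
{'time': 0.1, 'qpos': array([-1.44100342e+00,  3.42652215e-01,  1.52489503e+00, -1.22689916e-05,
        1.27541752e+00, -1.45973534e-01]), 'qvel': array([ 3.20192888e-04, -1.72562576e-03, -3.38581815e-03, -3.47906692e-04,
        1.25126302e-04,  1.28099818e-05]), 'joint_efforts': array([ 1.81027335e-03, -4.32004416e+01, -2.44694620e+01,  7.18646217e-02,
        5.26230584e-02, -3.73600074e-05]), 'tool_pos': array([ 0.14296748, -0.50503899,  0.40412397]), 'tool_rot': array([-3.14023343e+00, -1.87973807e-04,  2.75769889e-01]), 'contact_force': array([ 0.17565712, -0.14728726, -0.22061079]), 'torque': array([ 0.02366194, -0.0183329 ,  0.00577712]), 'opening': 0.09137679887066108}
```

View pics/scene0.png

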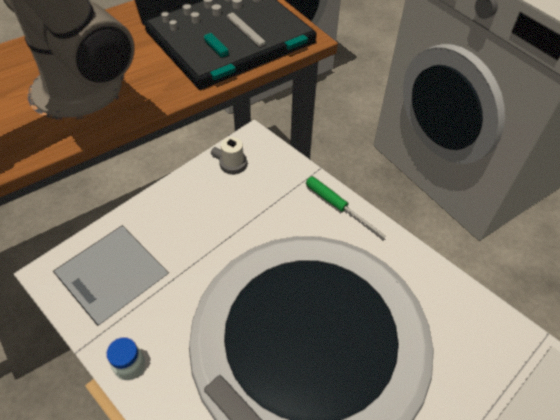

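View pics/top0.png

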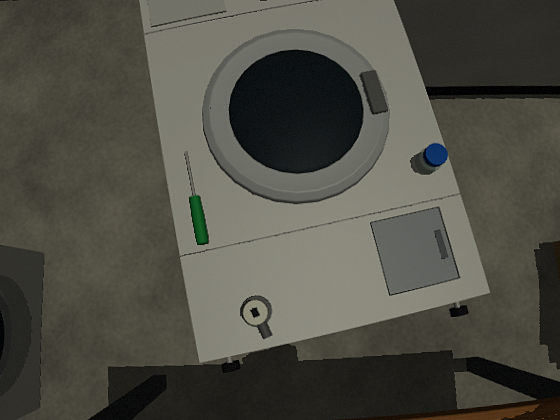

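The scene picture shows the flap with corners near (54,271), (122,227), (168,271), (98,321) and its mark at (84,291). In the top picture the corners are near (371,221), (440,207), (459,278), (389,294), with the mark at (441,244), so the free edge faces world -y. The jar is at (123,352) in scene, the pump at (232,155) and the screwdriver at (330,195).

```bash
cat > h.py <<'E'
import numpy as np, cv2
from cell import robot, viewer
def ray(n,px):
    m=viewer.camera_model(n);K=np.array([[m['fx'],0,m['cx']],[0,m['fy'],m['cy']],[0,0,1.]])
    u=cv2.undistortPoints(np.array(px,float).reshape(-1,1,2),K,np.array([m['k1'],0,0,0,0.]))[:,0]
    P=np.array(m['pose']);d=np.c_[u[:,0],-u[:,1],-np.ones(len(u))]@P[:3,:3].T
    return P[:3,3],d
def onz(n,px,z):
    o,d=ray(n,px);return o+d*((z-o[2])/d[:,2])[:,None]
def tri(a,b):
    o1,d1=ray("scene",a);o2,d2=ray("top",b);out=[]
    for p,q in zip(d1,d2):
        t=np.linalg.lstsq(np.c_[p,-q],o2-o1,rcond=None)[0]
        x,y=o1+p*t[0],o2+q*t[1];out.append(np.r_[(x+y)/2,np.linalg.norm(x-y)])
    return np.array(out)
def quad(im,seed):
    g=cv2.GaussianBlur(im,(3,3),0)
    mask=np.zeros((422,562),np.uint8)
    cv2.floodFill(g.copy(),mask,seed,0,(4,)*3,(4,)*3,cv2.FLOODFILL_MASK_ONLY|(255<<8)|cv2.FLOODFILL_FIXED_RANGE*0)
    c=max(cv2.findContours(mask[1:-1,1:-1],cv2.RETR_EXTERNAL,cv2.CHAIN_APPROX_NONE)[0],key=cv2.contourArea)
    q=cv2.approxPolyDP(cv2.convexHull(c),6,True)[:,0]
    return q,cv2.contourArea(c)
E
python3 - <<'E'
from h import *
np.set_printoptions(precision=4,suppress=True)
S=cv2.imread('pics/scene0.png');T=cv2.imread('pics/top0.png')
print(quad(S,(110,270)),quad(T,(410,255)))
# order: free-far, hinge-far(… ) by eye
s=[(54,271),(122,227),(168,271),(98,321),(84,291)]
t=[(459,278),(389,294),(371,221),(440,207),(441,244)]
r=tri(s,t);print(r)
print(np.linalg.norm(np.diff(r[[0,1,2,3,0],:3],axis=0),axis=1))
print(onz('top',t,r[:4,2].mean()),onz('scene',s,r[:4,2].mean()))
E
```

```text
(array([[122, 226],
       [167, 273],
       [ 98, 322],
       [ 56, 269]], dtype=int32), 5445.0) (array([[437, 209],
       [458, 278],
       [390, 292],
       [373, 223]], dtype=int32), 4768.5)
[[ 0.4739 -0.2311 -0.0058  0.0029]
 [ 0.4503 -0.0839 -0.0077  0.0002]
 [ 0.5991 -0.0571  0.0045  0.0007]
 [ 0.6216 -0.2032  0.0067  0.0041]
 [ 0.5455 -0.2009 -0.0048  0.0028]]
[0.1491 0.1517 0.1479 0.1508]
[[ 0.4733 -0.2302 -0.0006]
 [ 0.4505 -0.0818 -0.0006]
 [ 0.5997 -0.0587 -0.0006]
 [ 0.6221 -0.2083 -0.0006]
 [ 0.5446 -0.2005 -0.0006]] [[ 0.4789 -0.2295 -0.0006]
 [ 0.4559 -0.0847 -0.0006]
 [ 0.5961 -0.056  -0.0006]
 [ 0.6185 -0.2017 -0.0006]
 [ 0.5493 -0.1996 -0.0006]]
```

```bash
python3 -m creep '[[[33,25,-8,0,0,6.9],[33,25,-8,0,0,6.9],[33,25,-8,0,0,6.9],[33,25,-8,0,0,6.9],[33,25,-8,0,0,6.9]]]' 1 10
python3 -m creep '[[[33,25,-8,0,0,6.9],[33,25,-8,0,0,6.9],[33,25,-8,0,0,6.9],[33,25,-8,0,0,6.9],[33,25,-8,0,0,6.9]]]'
python3 - <<'E'
from h import *
np.set_printoptions(precision=4,suppress=True)
s=[(54.5,270.5),(122,226.5),(167.5,271.5),(98,321.5)];t=[(458.5,278),(389.5,293),(372,222),(439,208)]
C=(onz('scene',s,0)+onz('top',t,0))/2
x=C[1]+C[2]-C[0]-C[3];x/=np.linalg.norm(x);y=C[0]+C[1]-C[2]-C[3];y/=np.linalg.norm(y)
o=C.mean(0);print(o,x,y,x@y,np.degrees(np.arctan2(x[1],x[0])),np.degrees(np.arctan2(y[1],y[0])))
S=cv2.imread('pics/scene0.png');T=cv2.imread('pics/top0.png')
p=[]
for I in(S,T):
    h=cv2.cvtColor(I,cv2.COLOR_BGR2HSV);m=cv2.inRange(h,(110,150,60),(125,255,255))
    p.append(cv2.moments(m,True));
p=[(q['m10']/q['m00'],q['m01']/q['m00']) for q in p];print(p)
J=tri(p[:1],p[1:])[0];print('jar',J,(J[:3]-o)@x,(J[:3]-o)@y)
s=robot.observe();print(s['tool_pos'],s['tool_rot'],s['qpos'])
E
```

```text
time: 0.52
tool_pos: [0.3035, -0.3825, 0.363]
tool_rot: [3.141, 0.002, 0.887]
contact_force: [-0.0, -1.7, -0.5]
opening: 0.0636
time: 0.93
tool_pos: [0.4651, -0.2568, 0.3224]
tool_rot: [-3.14, 0.001, 1.513]
contact_force: [0.8, -0.8, 0.1]
opening: 0.0296
[ 0.5367 -0.1437  0.    ] [-0.1531  0.9882  0.    ] [-0.9855 -0.1696  0.    ] -0.016684910169477613 98.80949837924216 -170.23448232589186
[(122.0, 349.5), (438.57142857142856, 150.28571428571428)]
jar [ 0.7242 -0.1893  0.0691  0.004 ] -0.07372370307323903 -0.17706504173536364
[ 0.4651 -0.2568  0.3224] [-3.1404  0.0012  1.5127] [-0.6483  0.4338  1.6271 -0.0019  1.081  -0.5893]
```

```bash
python3 -m creep '[[[20,14,-28,0,0,3.2],[20,14,-28,0,0,3.2],[20,14,-28,0,0,3.2],[20,14,-28,0,0,3.2],[0,0,0,0,0,0]]]' 1
python3 -m creep '[[[0,0,0,0,0,0]]]'
python3 - <<'E'
from h import *
s=robot.observe();print(s['tool_pos'],s['tool_rot'],s['qpos'],s['contact_force'])
cv2.imwrite('pics/s1.png',cv2.resize(viewer.read_camera('scene')[180:380,0:270],(800,593),interpolation=3))
E
```

```text
time: 1.35
tool_pos: [0.5528, -0.191, 0.2037]
tool_rot: [3.14, 0.001, 1.763]
contact_force: [-1.4, -0.3, 0.0]
opening: 0.0006
time: 1.43
tool_pos: [0.5531, -0.1901, 0.2021]
tool_rot: [-3.14, -0.001, 1.764]
contact_force: [-0.1, -0.6, 1.0]
opening: 0.0009
[ 0.55306909 -0.19012741  0.20210155] [-3.14045858e+00 -1.17044588e-03  1.76424739e+00] [-4.62178426e-01  6.73483783e-01  1.58313503e+00  3.05030307e-04
  8.86586376e-01 -6.55823145e-01] [-0.14195785 -0.62471748  1.04923973]
```

View pics/s1.png

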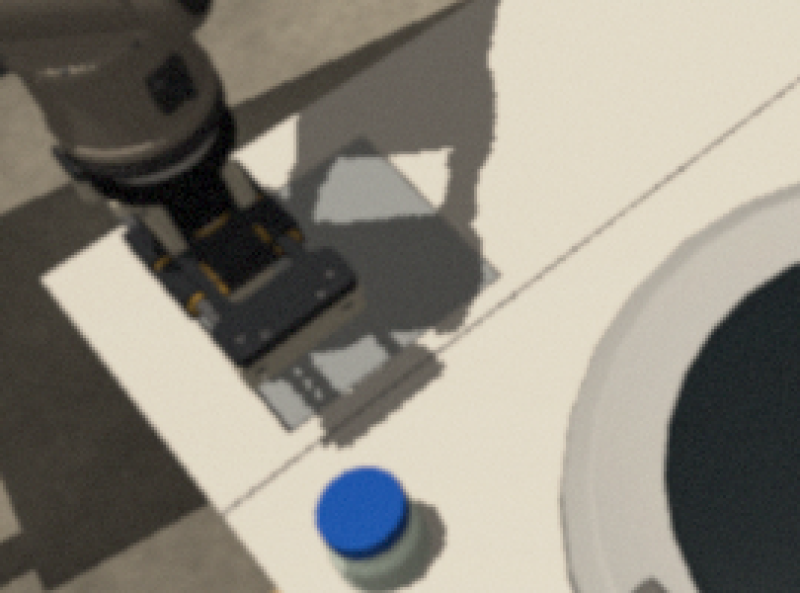

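The crop shows the shut gripper just above the flap's free-edge side, with the mark at crop (310,385) and the jar at (362,510) well clear. I'll correct by about (-7,-11) mm and then go down until the force rises.

```bash
python3 -m creep '[[[-7,-11,-6,0,0,-1.8],[0,0,-6,0,0,0],[0,0,0,0,0,0]]]' 
for i in 1; do python3 -m creep '[[[0,0,-4,0,0,0],[0,0,0,0,0,0]]]'; python3 -m creep '[[[0,0,-4,0,0,0],[0,0,0,0,0,0]]]';python3 -m creep '[[[0,0,-4,0,0,0],[0,0,0,0,0,0]]]';done
```

```text
time: 1.73
tool_pos: [0.5439, -0.2041, 0.1918]
tool_rot: [3.141, 0.001, 1.725]
contact_force: [0.7, 0.6, 0.9]
opening: 0.0006
time: 1.9
tool_pos: [0.543, -0.2062, 0.189]
tool_rot: [3.139, 0.002, 1.721]
contact_force: [-0.5, -1.3, 0.3]
opening: 0.0003
time: 2.07
tool_pos: [0.5427, -0.2071, 0.1858]
tool_rot: [3.137, 0.003, 1.72]
contact_force: [-0.6, 0.7, 0.2]
opening: 0.0005
time: 2.23
tool_pos: [0.5428, -0.2072, 0.182]
tool_rot: [3.137, 0.004, 1.719]
contact_force: [-0.2, -0.1, -0.8]
opening: 0.0005
```

```bash
python3 -m creep '[[[3,5,-2,0,0,0],[0,0,0,0,0,0]]]' 
python3 -m creep '[[[0,0,-3,0,0,0],[0,0,0,0,0,0]]]'; python3 -m creep '[[[0,0,-3,0,0,0],[0,0,0,0,0,0]]]';python3 -m creep '[[[0,0,-3,0,0,0],[0,0,0,0,0,0]]]'
```

```text
time: 2.4
tool_pos: [0.5461, -0.2018, 0.1797]
tool_rot: [3.136, 0.004, 1.719]
contact_force: [-0.3, 0.3, -0.2]
opening: 0.0004
time: 2.57
tool_pos: [0.5466, -0.2014, 0.1767]
tool_rot: [3.136, 0.005, 1.72]
contact_force: [-0.6, 0.7, 1.0]
opening: 0.0006
time: 2.73
tool_pos: [0.5467, -0.2012, 0.1736]
tool_rot: [3.136, 0.005, 1.721]
contact_force: [-0.3, -0.1, 1.9]
opening: 0.0
time: 2.9
tool_pos: [0.547, -0.2012, 0.1717]
tool_rot: [3.135, 0.005, 1.721]
contact_force: [-1.9, 0.9, 5.8]
opening: 0.0005
```

```bash
python3 -m creep '[[[0,0,20,0,0,0],[0,0,30,0,0,0],[0,0,30,0,0,0],[4,-25,0,0,0,0],[4,-25,0,6.3,1,0]]]' 
python3 -m creep '[[[4,-25,0,6.3,1,0],[4,-25,0,6.3,1,0],[4,-25,0,6.3,1,0],[4,-25,0,6.3,1,0],[4,-25,0,6.3,1,0]]]'
python3 -m creep '[[[0,-10,0,4.5,0.7,0],[0,0,0,0,0,0],[0,0,0,0,0,0]]]'
cat >> h.py <<'E'
from scipy.spatial.transform import Rotation as Ro
O=np.array([.5367,-.1437,0]);MX=np.array([-.158,.9874,0]);MY=np.array([-.9874,-.158,0])
def st():
    s=robot.observe();R=Ro.from_euler('xyz',s['tool_rot']).as_matrix();p=s['tool_pos'];t=p+.178*R[:,2]
    f=lambda v:np.round(1e3*np.array([(v-O)@MX,(v-O)@MY,v[2]]))
    print('t',round(s['time'],2),'tcp_m',f(p),'tip_m',f(t),'z',[round(float(R[:,2]@a),2) for a in(MX,MY,[0,0,1])],'y',[round(float(R[:,1]@a),2) for a in(MX,MY,[0,0,1])],'F',s['contact_force'].round(1),'q',s['qpos'].round(2),'open',round(s['opening'],4))
E
python3 - <<'E'
from h import *
st()
a=viewer.read_camera('scene')[180:380,0:280];b=viewer.read_camera('top')[150:350,280:560]
cv2.imwrite('pics/s2.png',np.hstack([cv2.resize(i,(400,400*200//280)) if 0 else i for i in(a,b)]))
E
```

```text
time: 3.32
tool_pos: [0.5538, -0.2467, 0.2535]
tool_rot: [3.141, -0.111, 1.727]
contact_force: [0.3, -0.1, 0.1]
opening: 0.0003
time: 3.73
tool_pos: [0.5746, -0.3754, 0.2571]
tool_rot: [3.125, -0.691, 1.741]
contact_force: [0.8, -0.3, -1.2]
opening: 0.0007
time: 3.98
tool_pos: [0.5728, -0.3926, 0.2525]
tool_rot: [3.125, -0.778, 1.733]
contact_force: [0.5, 0.6, -0.8]
opening: 0.0001
t 3.98 tcp_m [-251.    4.  252.] tip_m [-127.    1.  126.] z [0.7, -0.01, -0.71] y [-0.01, -1.0, 0.01] F [ 0.5  0.6 -0.8] q [-0.8   0.96  0.93  0.45  1.89 -0.95] open 0.0001
```

View pics/s2.png

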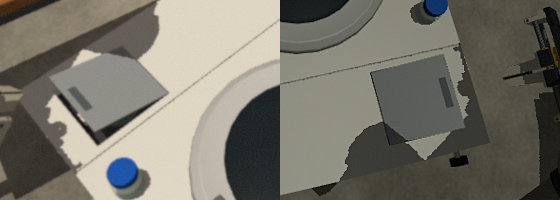

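The flap is ajar: the left crop shows the dark gap under its free edge around (95,130), and the gripper is clear on the free-edge side. Next I lower the tip and slide it under the edge.

```bash
python3 -m creep '[[[0,0,-36,0,0,0],[0,0,-36,0,0,0],[0,0,-34,0,0,0],[0,0,0,0,0,0],[0,0,0,0,0,0]]]' 
python3 -c 'from h import *;st()'
python3 -m creep '[[[-4,22,0,0,0,0],[-3,18,0,0,0,0],[-2,12,0,0,0,0],[0,0,0,0,0,0]]]'
python3 - <<'E'
from h import *
st()
cv2.imwrite('pics/s3.png',cv2.resize(viewer.read_camera('scene')[180:380,0:270],(540,400),interpolation=3))
E
```

```text
time: 4.5
tool_pos: [0.5755, -0.3843, 0.1511]
tool_rot: [3.118, -0.762, 1.748]
contact_force: [0.4, -0.1, 1.1]
opening: 0.0007
t 4.5 tcp_m [-244.   -0.  151.] tip_m [-121.   -2.   22.] z [0.69, -0.01, -0.72] y [0.0, -1.0, 0.02] F [ 0.4 -0.1  1.1] q [-0.78  1.06  0.99  0.43  1.72 -1.03] open 0.0007
time: 4.83
tool_pos: [0.568, -0.3287, 0.1599]
tool_rot: [3.111, -0.752, 1.756]
contact_force: [0.7, -0.3, -0.2]
opening: 0.0008
t 4.83 tcp_m [-188.   -2.  160.] tip_m [-66.  -4.  30.] z [0.68, -0.01, -0.73] y [0.01, -1.0, 0.02] F [ 0.7 -0.3 -0.2] q [-0.74  0.98  1.16  0.45  1.62 -1.03] open 0.0008
```

View pics/s3.png

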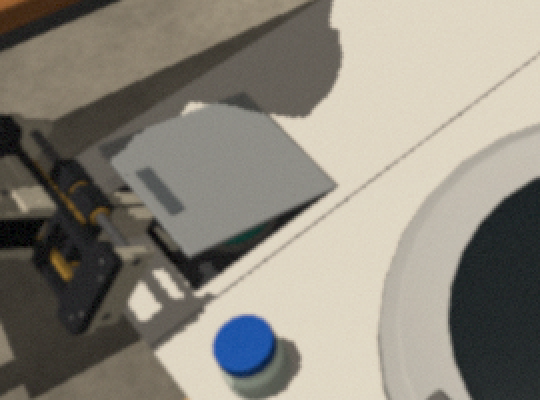

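The crop shows the fingertips at about (200,265), below the flap's free edge. The tip drifted up 9 mm, so I'll lower it, push deeper and then lift.

```bash
python3 -m creep '[[[0,0,-16,0,0,0],[0,0,-4,0,0,0],[-3,18,-4,0,0,0],[-1,6,-2,0,0,0],[0,0,0,0,0,0]]]' 
python3 -c 'from h import *;st()'
```

```text
time: 5.3
tool_pos: [0.5681, -0.3233, 0.142]
tool_rot: [3.081, -0.697, 1.762]
contact_force: [-1.2, 7.9, -1.0]
opening: 0.0003
t 5.3 tcp_m [-182.   -3.  142.] tip_m [-68. -10.   6.] z [0.64, -0.04, -0.77] y [-0.01, -1.0, 0.05] F [-1.2  7.9 -1. ] q [-0.73  0.98  1.2   0.45  1.52 -1.05] open 0.0003
```

```bash
python3 -m creep '[[[0,0,4,0,0,0],[0,0,0,0,0,0],[0,0,0,0,0,0]]]' 
python3 -c 'from h import *;st()'
```

```text
time: 5.55
tool_pos: [0.5678, -0.3247, 0.1455]
tool_rot: [3.082, -0.699, 1.76]
contact_force: [-0.2, -0.6, 0.3]
opening: 0.0005
t 5.55 tcp_m [-184.   -2.  145.] tip_m [-69.  -9.   9.] z [0.64, -0.04, -0.76] y [-0.01, -1.0, 0.05] F [-0.2 -0.6  0.3] q [-0.73  0.98  1.2   0.45  1.53 -1.05] open 0.0005
```

```bash
python3 -m creep '[[[-2,8,-3,2.8,1.6,0],[-2,10,-6,2.8,1.6,0],[-1,6,-3,0,0,0],[0,0,0,0,0,0]]]' 
python3 -c 'from h import *;st()'
```

```text
time: 5.88
tool_pos: [0.5632, -0.3014, 0.1326]
tool_rot: [3.135, -0.804, 1.723]
contact_force: [0.5, 0.0, -0.6]
opening: -0.0001
t 5.88 tcp_m [-160.   -1.  133.] tip_m [-32.  -3.   9.] z [0.72, -0.01, -0.69] y [-0.01, -1.0, 0.0] F [ 0.5  0.  -0.6] q [-0.72  1.    1.22  0.49  1.58 -1.03] open -0.0001
```

```bash
python3 -m creep '[[[0,3,22,0,0,0],[0,4,26,0,0,0],[-2,11,14,0,0,0],[-2,11,13,0,0,0],[0,0,0,0,0,0]]]' 
python3 -c 'from h import *;st()'
python3 -m creep '[[[-2,14,10,0,0,0],[-2,14,9,0,0,0],[0,0,0,0,0,0],[0,0,0,0,0,0]]]'
python3 - <<'E'
from h import *
st()
cv2.imwrite('pics/s4.png',cv2.resize(viewer.read_camera('scene')[150:380,0:310],(540,400),interpolation=3))
E
```

```text
time: 6.3
tool_pos: [0.5587, -0.2708, 0.2073]
tool_rot: [3.137, -0.802, 1.722]
contact_force: [0.0, -1.0, 0.6]
opening: 0.0007
t 6.3 tcp_m [-129.   -2.  207.] tip_m [-1. -3. 84.] z [0.72, -0.01, -0.7] y [-0.01, -1.0, 0.0] F [ 0.  -1.   0.6] q [-0.69  0.87  1.28  0.51  1.64 -0.97] open 0.0007
time: 6.63
tool_pos: [0.5548, -0.2432, 0.2257]
tool_rot: [3.135, -0.797, 1.724]
contact_force: [-0.8, -0.6, -0.3]
opening: 0.0003
t 6.63 tcp_m [-101.   -2.  226.] tip_m [ 26.  -4. 101.] z [0.71, -0.01, -0.7] y [-0.01, -1.0, 0.0] F [-0.8 -0.6 -0.3] q [-0.66  0.81  1.34  0.52  1.62 -0.96] open 0.0003
```

View pics/s4.png

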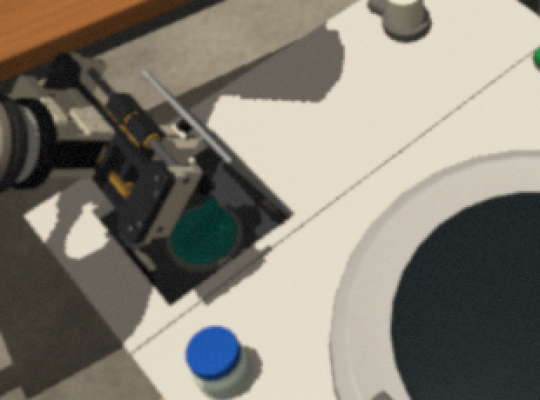

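The flap now stands nearly upright, edge-on from about (145,72) to (230,160), with the fingers behind it and the green cap visible at (205,235). I'll push it on past upright.

```bash
python3 -m creep '[[[-3,17,6,0,0,0],[-3,17,6,0,0,0],[-3,17,2,0,0,0],[-3,17,0,0,0,0],[-3,15,0,0,0,0]]]' 
python3 -m creep '[[[-2,10,0,0,0,0],[0,0,0,0,0,0],[0,0,0,0,0,0]]]'
python3 - <<'E'
from h import *
st()
cv2.imwrite('pics/s5.png',cv2.resize(viewer.read_camera('scene')[150:380,0:310],(540,400),interpolation=3))
E
```

```text
time: 7.1
tool_pos: [0.5399, -0.1654, 0.2346]
tool_rot: [3.138, -0.794, 1.715]
contact_force: [0.3, -0.3, -0.8]
opening: 0.0004
time: 7.35
tool_pos: [0.5377, -0.1546, 0.2326]
tool_rot: [3.141, -0.795, 1.714]
contact_force: [0.2, -0.1, 0.3]
opening: 0.0004
t 7.35 tcp_m [-11.   1. 233.] tip_m [116.  -1. 108.] z [0.71, -0.01, -0.7] y [-0.02, -1.0, 0.0] F [ 0.2 -0.1  0.3] q [-0.56  0.72  1.52  0.58  1.5  -0.93] open 0.0004
```

View pics/s5.png

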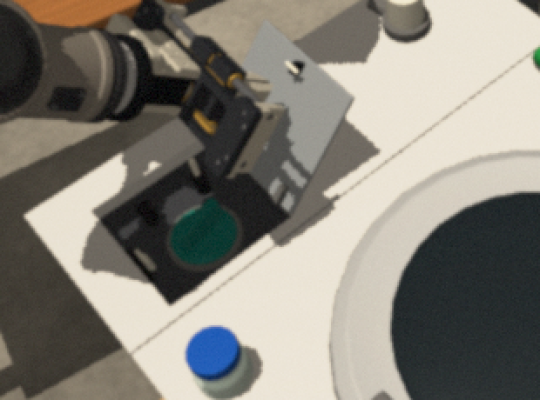

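The flap is lying back past the hinge, from about (265,25) to (290,215), and the cap is visible at (205,235). I'll bring the tool back upright with the jaws half open, stay clear, and measure the bar.

```bash
python3 -m creep '[[[2,-10,10,-6.3,-1,0],[2,-10,10,-6.3,-1,0],[2,-10,10,-6.3,-1,0],[2,-10,10,-6.3,-1,0],[2,-10,10,-6.3,-1,0]]]' -0.2 10
python3 -m creep '[[[2,-10,10,-6.3,-1,0],[2,-10,10,-6.3,-1,0],[0,0,0,-2,0,0],[0,0,0,0,0,0]]]'
python3 - <<'E'
from h import *
st()
S=viewer.read_camera('scene');T=viewer.read_camera('top')
cv2.imwrite('pics/S6.png',S);cv2.imwrite('pics/T6.png',T)
a=cv2.resize(S[220:330,50:190],(560,440),interpolation=3);b=cv2.resize(T[200:300,370:470],(240,240),interpolation=3)
c=np.zeros((440,240,3),np.uint8);c[:240]=b
im=np.hstack([a,c]);cv2.imwrite('pics/s6.png',cv2.convertScaleAbs(im,alpha=2))
E
```

```text
time: 7.82
tool_pos: [0.5481, -0.2116, 0.2796]
tool_rot: [3.137, -0.223, 1.709]
contact_force: [-0.7, 1.2, -0.2]
opening: 0.0292
time: 8.15
tool_pos: [0.5536, -0.2387, 0.3043]
tool_rot: [3.131, 0.059, 1.705]
contact_force: [0.5, 0.9, -0.5]
opening: 0.0536
t 8.15 tcp_m [-96.  -2. 304.] tip_m [-107.   -3.  127.] z [-0.06, -0.01, -1.0] y [-0.02, -1.0, 0.01] F [ 0.5  0.9 -0.5] q [-0.52  0.56  1.46 -0.05  1.08 -0.64] open 0.0536
```

View pics/s6.png

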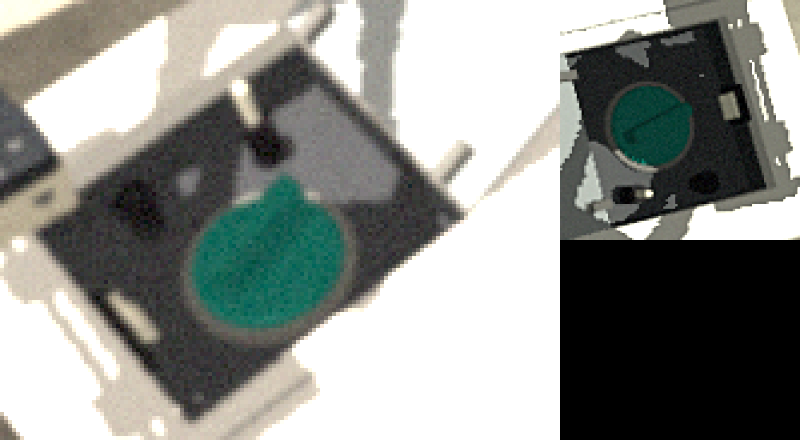

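The scene crop shows the green disc centred near crop (270,265), with its bar running from (215,282) to (295,188). In the top crop the disc is at (651,126) and the bar runs from (625,138) to (690,105).

Run:
```python
from h import *
f=lambda v:(1e3*np.c_[(v-O)@MX,(v-O)@MY]).round(1)
for n,px in(('top',[(397.1,257.5),(424.2,243.75)]),('scene',[(103.75,290.5),(123.75,267)])):
    p=onz(n,px,-.011);d=p[1]-p[0];q=f(p);print(n,q.tolist(),np.degrees(np.arctan2(*(q[1]-q[0])[::-1])))
for n in('scene','top'):
    I=cv2.imread('pics/S6.png' if n=='scene' else 'pics/T6.png');h=cv2.cvtColor(I,cv2.COLOR_BGR2HSV)
    m=cv2.inRange(h,(75,120,20),(95,255,255));w=np.zeros_like(m)
    if n=='scene': w[255:310,90:145]=1
    else: w[225:280,385:430]=1
    m=cv2.morphologyEx(m*w,cv2.MORPH_OPEN,np.ones((3,3)));c=max(cv2.findContours(m,0,1)[0],key=cv2.contourArea)
    e=cv2.fitEllipse(cv2.convexHull(c));print(n,e,f(onz(n,[e[0]],-.044)),onz(n,[e[0]],-.044))
    cv2.imwrite('pics/m_%s.png'%n,m)
    g=I[...,1].astype(float);print()
```

```text
top [[36.9, 8.1], [-26.7, -7.2]] -166.473605405945
scene [[-29.8, -20.0], [24.4, -2.5]] 17.894138536905864
scene ((116.76371002197266, 283.6742858886719), (33.0077018737793, 39.605018615722656), 47.73184585571289) [[-0.2 -2.6]] [[ 0.53931093 -0.14347516 -0.044     ]]

top ((407.79510498046875, 251.5710906982422), (32.693843841552734, 33.63441467285156), 77.38445281982422) [[0.4 0.3]] [[ 0.53629216 -0.14335694 -0.044     ]]
```

```bash
python3 -m creep '[[[-5,30,-26,1.1,0.3,4.3],[-5,30,-26,1.1,0.3,4.3],[-5,28,-26,1.1,0.3,4.3],[0,0,0,0,0,0],[0,0,0,0,0,0]]]'
python3 -c 'from h import *;st()'
```

```text
time: 8.67
tool_pos: [0.5371, -0.1503, 0.2222]
tool_rot: [3.13, -0.014, 1.933]
contact_force: [1.4, -0.6, 1.1]
opening: 0.0554
t 8.67 tcp_m [ -7.   1. 222.] tip_m [-4. -1. 44.] z [0.02, -0.01, -1.0] y [0.2, -0.98, 0.01] F [ 1.4 -0.6  1.1] q [-0.41  0.61  1.65  0.02  0.89 -0.79] open 0.0554
```

```bash
python3 -m creep '[[[-1,6,-25,-1,-0.5,1],[0,1,-25,0,0,0],[0,0,-20,0,0,0],[0,0,-8,0,0,0],[0,0,0,0,0,0]]]'
python3 -c 'from h import *;st()'
```

```text
time: 9.08
tool_pos: [0.5379, -0.1464, 0.1428]
tool_rot: [3.126, 0.006, 1.944]
contact_force: [-0.8, -0.4, 1.2]
opening: 0.0549
t 9.08 tcp_m [ -3.  -1. 143.] tip_m [ -3.  -4. -35.] z [-0.0, -0.02, -1.0] y [0.21, -0.98, 0.02] F [-0.8 -0.4  1.2] q [-0.4   0.73  1.7   0.01  0.7  -0.79] open 0.0549
```

```bash
python3 -m creep '[[[-1,2,-3,-0.2,0.9,0],[0,0,0,0,0,0]]]'
python3 -m creep '[[[0,0,0,0,0,0],[0,0,0,0,0,0],[0,0,0,0,0,0],[0,0,0,0,0,0],[0,0,0,0,0,0]]]' 1 20
python3 -c 'from h import *;st()'
```

```text
time: 9.25
tool_pos: [0.5374, -0.1457, 0.1405]
tool_rot: [-3.141, 0.004, 1.942]
contact_force: [-1.5, 0.2, 0.3]
opening: 0.0553
time: 9.67
tool_pos: [0.539, -0.1467, 0.1446]
tool_rot: [3.137, 0.009, 1.941]
contact_force: [-0.1, 0.4, 0.3]
opening: 0.0265
t 9.67 tcp_m [ -3.  -2. 145.] tip_m [ -5.  -3. -33.] z [-0.01, -0.01, -1.0] y [0.21, -0.98, 0.0] F [-0.1  0.4  0.3] q [-0.4   0.73  1.69 -0.    0.71 -0.77] open 0.0265
```

```bash
python3 -m creep '[[[-1,2,-5,0,0,0],[0,0,-2,0,0,0],[0,0,-1,0,0,0],[0,0,-1,0,0,0],[0,0,0,0,0,0]]]'
python3 -c 'from h import *;st()'
```

```text
time: 10.08
tool_pos: [0.5366, -0.1449, 0.1383]
tool_rot: [3.14, 0.009, 1.943]
contact_force: [2.4, -0.5, -7.1]
opening: 0.0128
t 10.08 tcp_m [ -1.   0. 138.] tip_m [ -3.  -0. -40.] z [-0.01, -0.0, -1.0] y [0.21, -0.98, 0.0] F [ 2.4 -0.5 -7.1] q [-0.4   0.74  1.7  -0.01  0.69 -0.77] open 0.0128
```

Gripped: the opening is 12.8 mm on the 13 mm bar. Now I turn it anticlockwise.

```bash
python3 -m creep '[[[0,0,0,0,0,5],[0,0,0,0,0,6],[0,0,0,0,0,6],[0,0,0,0,0,6],[0,0,0,0,0,6]]]'
python3 -c 'from h import *;st();print(robot.observe()["torque"])'
python3 -m creep '[[[0,0,0,0,0,6],[0,0,0,0,0,6],[0,0,0,0,0,6],[0,0,0,0,0,6]]]'
python3 -c 'from h import *;st();print(robot.observe()["torque"])'
```

```text
time: 10.5
tool_pos: [0.5369, -0.1446, 0.1383]
tool_rot: [3.139, 0.011, 2.467]
contact_force: [-0.9, 0.6, 3.0]
opening: 0.0129
t 10.5 tcp_m [ -1.  -0. 138.] tip_m [ -2.  -2. -40.] z [-0.01, -0.01, -1.0] y [0.67, -0.74, 0.0] F [-0.9  0.6  3. ] q [-0.4   0.74  1.7  -0.    0.69 -1.3 ] open 0.0129
[ 0.02108797 -0.02082709 -0.02764291]
time: 10.83
tool_pos: [0.5372, -0.1443, 0.1383]
tool_rot: [3.138, 0.012, 2.908]
contact_force: [0.3, -0.1, 3.8]
opening: 0.0128
t 10.83 tcp_m [ -1.  -0. 138.] tip_m [ -1.  -3. -40.] z [-0.0, -0.01, -1.0] y [0.92, -0.38, 0.0] F [ 0.3 -0.1  3.8] q [-0.4   0.74  1.7   0.01  0.69 -1.74] open 0.0128
[-0.04887245  0.0315318  -0.07490573]
```

```bash
for k in 1; do python3 -m creep '[[[0,0,0,0,0,5],[0,0,0,0,0,3]]]'
python3 -c 'from h import *;s=robot.observe();print(s["torque"],s["tool_rot"][2]-1.73)'
python3 -m creep '[[[0,0,0,0,0,4],[0,0,0,0,0,4]]]'
python3 -c 'from h import *;s=robot.observe();print(s["torque"],s["tool_rot"][2]-1.73)'
python3 -m creep '[[[0,0,0,0,0,5],[0,0,0,0,0,5]]]'
python3 -c 'from h import *;s=robot.observe();print(s["torque"],s["tool_rot"][2]-1.73)'; done
```

```text
time: 11.0
tool_pos: [0.5372, -0.1441, 0.1383]
tool_rot: [3.139, 0.012, 3.058]
contact_force: [-0.4, 0.6, 1.8]
opening: 0.0129
[-0.01221346  0.11197901 -0.08780445] 1.3276640128246453
time: 11.17
tool_pos: [0.537, -0.1442, 0.1382]
tool_rot: [3.138, 0.012, -3.081]
contact_force: [-4.3, -2.7, 4.2]
opening: 0.0144
[-0.47699288  0.40604366 -0.54387035] -4.81068393535115
time: 11.33
tool_pos: [0.5366, -0.1446, 0.1381]
tool_rot: [3.138, 0.012, -2.902]
contact_force: [1.0, -1.0, 1.5]
opening: 0.0177
[-0.05065734 -0.19177093 -0.699668  ] -4.631604937947763
```

The torque jumped to 0.54-0.70 N m and the jaws began to slip around the bar, so the cap is at its stop. I'll release and rise.

```bash
python3 -m creep '[[[0,0,-1,0,0,0],[0,0,-1,0,0,0],[0,0,-1,0,0,0],[0,0,-1,0,0,0],[0,0,0,0,0,0]]]' -0.2 10
python3 -m creep '[[[0,0,15,0,0,0],[0,0,30,0,0,0],[0,0,35,0,0,0],[0,0,35,0,0,0],[5,-35,30,0,0,0]]]'
python3 -m creep '[[[5,-38,10,0,0,0],[5,-38,10,0,0,0],[5,-38,10,0,0,0],[0,0,0,0,0,0],[0,0,0,0,0,0]]]'
python3 - <<'E'
from h import *
st()
S=viewer.read_camera('scene');T=viewer.read_camera('top')
cv2.imwrite('pics/S7.png',S);cv2.imwrite('pics/T7.png',T)
a=cv2.resize(S[130:390,0:390],(600,400),interpolation=3);b=cv2.resize(T[195:305,350:470],(200,183),interpolation=3)
c=np.zeros((400,200,3),np.uint8);c[:183]=b;c[190:360]=cv2.resize(S[240:325,70:170],(200,170),interpolation=3)
cv2.imwrite('pics/s7.png',cv2.convertScaleAbs(np.hstack([a,c]),alpha=1.6))
E
```

```text
time: 11.75
tool_pos: [0.5368, -0.1439, 0.1344]
tool_rot: [3.138, 0.013, -2.907]
contact_force: [-0.7, 0.7, 0.7]
opening: 0.0463
time: 12.17
tool_pos: [0.5377, -0.1698, 0.2729]
tool_rot: [3.124, -0.004, -2.911]
contact_force: [1.4, -0.4, -0.6]
opening: 0.055
time: 12.58
tool_pos: [0.554, -0.2915, 0.312]
tool_rot: [3.136, 0.005, -2.918]
contact_force: [-0.0, 0.6, -0.5]
opening: 0.0551
t 12.58 tcp_m [-149.    6.  312.] tip_m [-148.    5.  134.] z [0.01, -0.0, -1.0] y [1.0, 0.06, 0.01] F [-0.   0.6 -0.5] q [-0.61  0.6   1.36  0.01  1.18 -2.41] open 0.0551
```

View pics/s7.png

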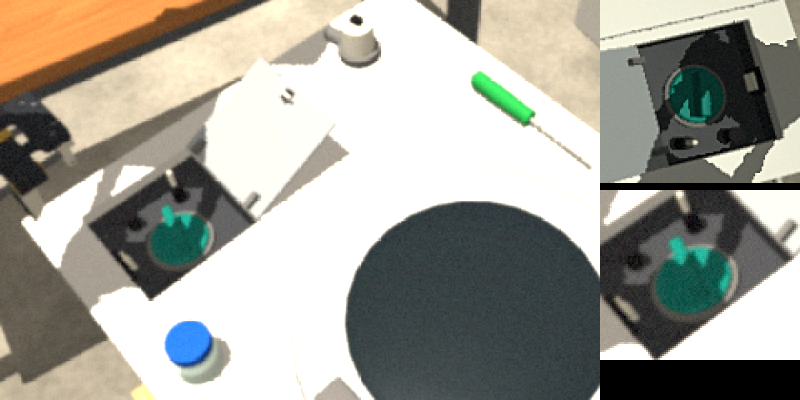

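The bar now stands vertical in the top crop at (697,95), which is what 1.35 rad should look like. The flap is leaning open, and the jar, pump and screwdriver have not moved. One number check on the flap angle, then I hand in.

Run:
```python
from h import *
p=onz('scene',[(172,169),(218,211)],.07);print((1e3*np.c_[(p-O)@MX,(p-O)@MY]).round())
a=cv2.imread('pics/scene0.png');b=cv2.imread('pics/S7.png')
for n,(r,c) in dict(jar=((330,385),(95,150)),pump=((135,175),(210,250)),scr=((170,245),(300,390))).items(): print(n,cv2.absdiff(a[r[0]:r[1],c[0]:c[1]],b[r[0]:r[1],c[0]:c[1]]).mean().round(1))
robot.hand_in()
```

```text
[[204.  68.]
 [203. -73.]]
jar 11.4
pump 12.7
scr 12.2
the job is handed in; nothing more can be done
```

The job is done and handed in at about 12.6 s of robot time; no verdict was reported.

- **Flap:** I pressed the free edge until it bottomed (5.8 N), and it popped ajar. A shut fingertip under the edge then swung it past upright, and it fell back to its stop. In the last picture its free edge measured at machine x of about 204 mm; 206 mm is expected at 2.65 rad.
- **Cap:** I gripped the bar (opening 12.8 mm) and turned it anticlockwise from about 0.2 rad. The torque jumped from under 0.1 to 0.5–0.7 N m near 1.35 rad, and the jaws slipped slightly on the bar there. After release, the top view showed the bar at about the unlocked angle, judged by eye.
- **Jar, pump and screwdriver:** They look unmoved in the last picture. A pixel comparison with the first picture was inconclusive: all three areas differed by a similar 11–13 grey levels, probably from a lighting or noise change. I did not measure their positions again.
- **Robot:** It ended clear of everything. The wrist forces I read along the way stayed under about 10 N.

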